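# Set the grinder's dial to the index tab and work its dosing trigger

### The job

Get the coffee grinder ready: turn its brass dial clockwise (seen from above) until the dial's pointing nose stands right opposite the single raised tab on the ring around it; it is farther than one twist of the hand, so let go and take the dial again as needed. Then squeeze the dosing trigger all the way in against its fixed grip to clear the chamber, hold it in for a moment, and let it spring back, leaving the dial on its tab and the cup, the tamper and the jar where they are.

Things in the scene. Friction and masses are not known exactly. Their poses are not given: they have to be found in the camera images.
- grinder: coffee grinder, a fixed white box 150 x 280 x 120 mm (x, y, z); on its deck a clear hopper (94 mm across, top 235 mm high) at y = +80 mm and the dial (vertical axis) at y = -60 mm; at its -y end a steel doser block (74 mm wide, z 65 to 115 mm) from which fixed grip and trigger stick out side by side along -y. Origin: centre of its underside
- dial_grip (a point): on the dial's axis at the bar's middle, 162 mm above the counter. Brass dial: a disc 60 mm across (top 138 mm above the counter) carrying an upright grip bar 50 mm long, 14 mm thick, z 138 to 174 mm. The x axis of this frame lies along the bar and points to the nose
- dial_nose (a point): the tip of the dial's nose, a 6 mm wide lug at one end of the bar that juts out beyond the disc, 36 mm from the dial's axis, 133 mm above the counter
- index_tab (a point): 36 mm from the dial's axis, straight inward of the single raised tab on the aluminium ring around the dial (tab 6 mm wide, from radius 40 to 54 mm, its top 133 mm above the counter): the nose's tip must come here. The ring is fixed, 112 mm across; the tab's place on it varies
- dial (a joint): the dial's angle in rad, growing as it turns clockwise seen from above, stops at 0 and 4.3; the tab lies at about 2.95 to 3.75, and turning the other way round is blocked by the stop. It stays where it is left
- trigger_pad (a point): middle of the trigger's squeezing place, 83 mm from its vertical hinge. The trigger is a steel bar 12 mm thick, 26 mm tall (z 77 to 103 mm above the counter), about 110 mm long, beside the fixed grip on its +x side
- grip_pad (a point): middle of the fixed grip at the same place. The grip is a rigid black bar 12 mm thick, 26 mm tall (z 77 to 103 mm), parallel to the trigger. At rest the pair measures 50 mm over its outer faces; fully squeezed about 32 mm. Only the trigger moves, along the grinder's -x
- trigger (a joint): the trigger's angle in rad: 0 at rest, 0.22 fully in against its stop; a spring of 4 to 8 N at the pad returns it
- cup: small white coffee cup, 64 mm across, 55 mm tall, stands near the doser; origin centre of its underside
- tamper: steel tamper, 58 mm foot, 80 mm tall, stands between the grinder and the robot; origin centre of its underside
- jar: glass jar with a lid, 80 mm across, 120 mm tall; origin centre of its underside

How it is judged:
By the outcome, as a careful person would: the job done as asked, in the order asked, and still so for the second after the job is handed in, with the robot touching nothing.
It also fails if it takes over 72 s, if anything falls off the work surface, if the arm or the gripper's body presses on something with over 40 N, if the wrist force passes 120 N, or if a joint passes its speed limit or range.

### The arm

A 6-joint arm with a two-finger parallel gripper is mounted at the origin on the work surface. World frame = base frame: x ahead of the robot, y to its left, z up, the work surface at z = 0. Lengths are in m, angles in rad, forces in N, time in s.
With the tool pointing down it reaches from about 0.3 to 0.775 m from the base axis. Payload 14.6 kg.
Tool frame: the origin (TCP) lies at the very end of the fingers, on their centre line; the grasp point (between the pads) lies 19 mm behind it; z points along the fingers, y is the line along which they close (so a half turn about z gives the same grasp; the last joint's range is limited). The gripper opens to 85 mm and grips with 20 to 120 N. Pads are 22 mm wide; open, the fingers measure 114 mm over their backs; the gripper's body (76 mm by 85 mm) begins 54 mm behind the grasp point. The pads swing forward as they close: fully open they stand 13 mm farther back than shut.
Start: joints at [-1.178, 0.3, 1.521, -0, 1.321, -0.067], TCP at [0.244, -0.493, 0.191] pointing down, gripper open.
Joint ranges: [-3.03, 3.03], [-0.79, 2.21], [0.23, 2.52], [-1.04, 4.18], [0, 3.07], [-2.55, 2.55]. Speed limits (rad/s): [2.22, 2.22, 2.57, 3.14, 3.14, 3.14].

### API

Orientations are given as a rotation vector (axis times angle).
In Python, from cell import sensors, vision, order, finder gives the robot as it stands.
- The arm moves only by the tool play_rows, never from a script. Its argument "deltas" is a list of rows, each a list of 2 entries, a list of its own where there are three numbers: the shift along the world's x, y, z in m, then the turn about the world's z in degrees. A call has 1 to 8 rows; each row is the pose to reach, as a shift and turn from the pose commanded when the call began; what a row does not reach only later rows make up. A row lasts 1/12 s, in which the tool goes at most 41.7 mm and 7.16 degrees, less where a joint would pass 70% of its speed; a pose out of reach is approached as far as the arm can. A call with a gripper value outside its range is refused whole. "fingers" is the closure, from 0 (fully open) to 1 (shut), set as the call begins (left out, the last holds). The fingers move at their own pace and stop on an object; "grip_force" is the grip in N (left out, the last holds). Time passes only in rows, so rows that repeat a pose let the fingers close. It gives the time, the measured TCP pose, the force, the opening and the grip force at its end, in the units of the state.
- sensors.observe(): the state, without advancing time (a new reading comes with each control period).
- vision.capture(name): name is "scene" or "side" or "wrist"; returns the picture (420x560x3 uint8, red, green, blue); there is no depth.
- vision.get_calibration(name): a dict with "fx", "fy", "cx", "cy" (pixels), "D" ([k1, k2, p1, p2, k3] as OpenCV has them; the pictures are not rectified), "position" and "rotation" of the camera in the world. Camera axes: x right, y up, looking along -z (the intrinsics and any distortion apply to the point x, -y, -z); pixel columns grow to the right and rows downward; lengths in m; the calibration is good to about 2 mm. A picture is of the moment at which its call begins: read the wrist's pose just before it. get_calibration takes no time and is no camera call; for the wrist camera it gives the pose at the moment of the call.
- order.job_done(): hands the job in; it is judged then, once.
Trained networks look in the newest picture that a camera, given by its name, has taken for a name from the list of things; names that differ only in an ending like _2 or _b are one class to them, and where a whole thing is asked for, a point or a joint stands for the part that bears it (a point fixed in the world has none). Each returns a list of dicts, best first, with "conf" (0 to 1); they miss things now and then, are a little off and sometimes report something else, mostly with a low value. They report only what shows in the picture. A call takes as long as a camera call.
- finder.spot_in(query, camera): "point" ([row, column] in pixels, amid what is visible of it).
- finder.tip_of(query, camera): "point" ([row, column] in pixels: a listed point, or the origin of a listed thing).
The state is a dict: "time": time; "qpos": joint angles; "qd": joint speeds; "joint_efforts": joint torques, N m; "tcp_pos": TCP position; "eef_rot": TCP orientation; "force": force on the tool from outside, world axes, zero at the start; "ft_torque": the same for the moment, N m; "grip_width": finger opening in m; "grasp_force": force on a finger pad.
Only numpy, scipy, OpenCV 4.12 (cv2) and the standard library are available. Lean on these libraries where they do the work, as an engineer would, in place of code of your own. Each camera call takes 0.05 s, during which the arm holds its last target. There are 200 camera calls.

## Working session

There is one attempt and no reset: what is moved stays moved. The work goes in short steps, Python scripts to look and compute and a tool call to move; the robot and the scene stay as the last step left them, time stands still between calls to the robot, and variables do not carry over. Pictures are saved under pics/ and viewed, at most 10 in all, crops included, and the job is handed in when it is done.

Besides the shell and the picture viewer there is one more tool, called after "Request:" in YAML: its name, and indented under it one key for each argument. play_rows: Moves the arm, as the interface text tells. Its arguments: {"type":"object","properties":{"deltas":{"type":"array","items":{"type":"array"}},"fingers":{"type":"number"},"grip_force":{"type":"number"}},"required":["deltas"]}

```bash
mkdir -p pics
cat > h.py <<'E'
import numpy as np, cv2
from cell import sensors, vision, order, finder
def ray(cam,rc,cal=None):
    c=cal or vision.get_calibration(cam)
    K=np.array([[c['fx'],0,c['cx']],[0,c['fy'],c['cy']],[0,0,1.]])
    u=cv2.undistortPoints(np.array([[[rc[1],rc[0]]]],float),K,np.array(c['D'],float))[0,0]
    d=np.array(c['rotation'])@np.array([u[0],-u[1],-1.])
    return np.array(c['position']),d
def atz(cam,rc,z):
    p,d=ray(cam,rc); return p+d*(z-p[2])/d[2]
def snap(cam,name=None):
    im=vision.capture(cam)
    if name: cv2.imwrite(f'pics/{name}.png',im[:,:,::-1])
    return im
Z=dict(dial_grip=.162,dial_nose=.133,index_tab=.133,trigger_pad=.09,grip_pad=.09,cup=0,tamper=0,jar=0,grinder=0)
def look(cam,names):
    for n in names:
        for r in finder.tip_of(n,cam)[:2]:
            print(cam,n,round(r['conf'],2),np.round(r['point'],1),np.round(atz(cam,r['point'],Z[n]),4))
E
python3 - <<'E'
from h import *
s=sensors.observe(); print(s['time'],s['tcp_pos'],s['eef_rot'],s['grip_width'])
ims=[snap(c) for c in('scene','side','wrist')]
cv2.imwrite('pics/a.png',cv2.resize(np.vstack([np.hstack(ims[:2]),np.hstack([ims[2],ims[2]*0])]),(800,600))[:,:,::-1])
for c in('scene','side','wrist'):
    print(c,vision.get_calibration(c)['position']); look(c,Z)
E
```

```text
0.0 [ 0.24394569 -0.49260979  0.19080776] [-3.05778704e+00 -7.15641830e-01  3.77737673e-04] 0.0851815354357084
scene [1.04534568 0.03947799 0.68144244]Traceback (most recent call last):
  File "<stdin>", line 6, in <module>
  File "h.py", line 19, in look
    print(cam,n,round(r['conf'],2),np.round(r['point'],1),np.round(atz(cam,r['point'],Z[n]),4))
                                                                   ~~~^^^^^^^^^^^^^^^^^^^^^
  File "h.py", line 10, in atz
    p,d=ray(cam,rc); return p+d*(z-p[2])/d[2]
                                         ~^^^
IndexError: invalid index to scalar variable.
```

View pics/a.png

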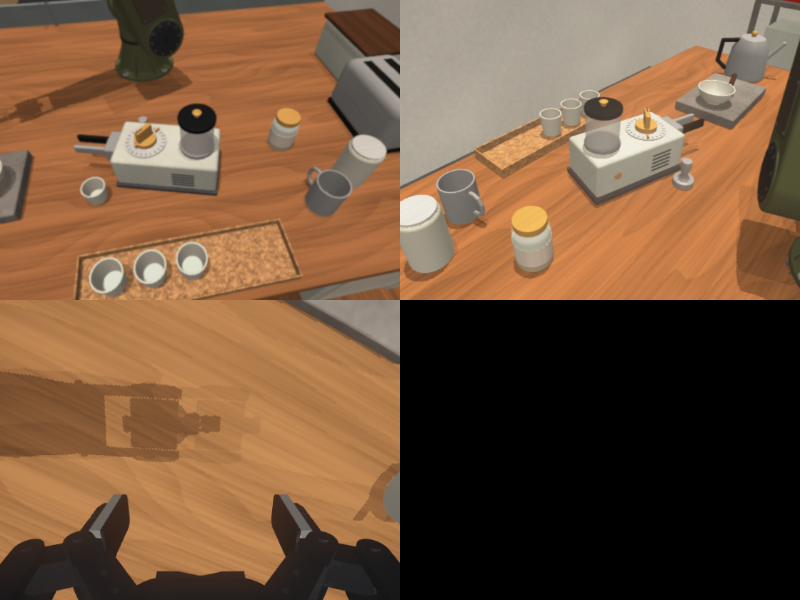

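The scene view shows the grinder mid-left (scene pixels ≈ (232,215) in full-size), with the dial left of the hopper, the doser handles pointing left (-y), the cup in front and the tamper behind. The calibration's rotation is not a matrix, so I'll check its format.

```bash
sed -i "s/d=np.array(c\['rotation'\])@/d=Rm(c['rotation'])@/" h.py
cat >> h.py <<'E'
from scipy.spatial.transform import Rotation
def Rm(r):
    r=np.array(r,float)
    return r if r.ndim==2 else Rotation.from_rotvec(r).as_matrix() if r.size==3 else Rotation.from_quat(r).as_matrix()
E
python3 - <<'E'
from h import *
for c in('scene','side','wrist'):
    k=vision.get_calibration(c);print(c,k['position'],k['rotation'],k['fx'])
    snap(c); look(c,Z)
E
```

```text
scene [1.04534568 0.03947799 0.68144244] [0.5724058  0.47309682 1.32632527] 379.8404358243968
scene dial_grip 0.65 [178.6 198.9] [ 0.5357 -0.0136  0.162 ]
scene dial_nose 0.73 [205.3 191.6] [ 0.5736 -0.0339  0.133 ]
scene index_tab 0.83 [182.9 216.1] [0.5251 0.0158 0.133 ]
scene trigger_pad 0.96 [207.2 117.8] [ 0.5144 -0.1845  0.09  ]
scene trigger_pad 0.43 [193.4 119.5] [ 0.4773 -0.1839  0.09  ]
scene grip_pad 0.63 [194.6 122.8] [ 0.4819 -0.177   0.09  ]
scene cup 0.78 [274.5 139.5] [ 0.6219 -0.1625  0.    ]
scene jar 0.63 [200.8 388.6] [0.5305 0.4023 0.    ]
scene grinder 0.73 [237.9 241.3] [0.5713 0.05   0.    ]
side [0.11345131 0.68135751 0.63367539] [ 0.40295692 -1.13818705 -2.17664968] 491.26450305941114
side dial_grip 0.84 [162.7 345.5] [ 0.5479 -0.0088  0.162 ]
side dial_nose 0.68 [165.1 342.3] [ 0.5737 -0.039   0.133 ]
side dial_nose 0.4 [181.3 346.2] [0.5331 0.0048 0.133 ]
side index_tab 0.62 [185.4 346.5] [0.5244 0.016  0.133 ]
side trigger_pad 0.52 [165.7 398.1] [ 0.5237 -0.1834  0.09  ]
side grip_pad 0.85 [175.  416.2] [ 0.4759 -0.1765  0.09  ]
side cup 0.43 [356.4 188.1] [0.5298 0.4059 0.    ]
side tamper 0.92 [256.2 395.1] [ 0.4165 -0.0186  0.    ]
side jar 0.88 [360.2 187.4] [0.5251 0.4112 0.    ]
side grinder 0.91 [237.4 313.7] [0.569  0.0453 0.    ]
wrist [ 0.31411813 -0.45719313  0.37416141] [-0.27601376  0.17115532 -1.102253  ] 348.92202480020757
```

Request:
play_rows:
  deltas:
    - [[0.0,0.0,0.04],7]
    - [[0.0,0.02,0.08],14]
    - [[0.02,0.05,0.1],21]
    - [[0.04,0.085,0.11],28]
    - [[0.06,0.12,0.12],35]
    - [[0.08,0.155,0.12],42]
    - [[0.1,0.19,0.12],49]
    - [[0.12,0.22,0.12],56]
  fingers: 0

```text
time: 2.37
tcp_pos: [0.3646, -0.2707, 0.3119]
eef_rot: [2.358, 2.075, 0.0]
force: [0.5, -0.8, 0.7]
grip_width: 0.0857
grasp_force: 0.0
```

Request:
play_rows:
  deltas:
    - [[0.02,0.03,0.0],7]
    - [[0.04,0.06,0.0],14]
    - [[0.06,0.09,0.0],21]
    - [[0.08,0.12,0.0],28]
    - [[0.1,0.15,0.0],35]
    - [[0.12,0.18,0.0],42]
    - [[0.14,0.21,0.0],49]
    - [[0.16,0.24,0.0],56]

```text
time: 3.03
tcp_pos: [0.5247, -0.0311, 0.3115]
eef_rot: [1.108, 2.939, 0.0]
force: [0.1, -1.5, 0.3]
grip_width: 0.0854
grasp_force: 0.0
```

Request:
play_rows:
  deltas:
    - [[0.01,0.01,0.0],4]
    - [[0.02,0.02,0.0],4]
    - [[0.02,0.02,0.0],4]
    - [[0.02,0.02,0.0],4]

```text
time: 3.37
tcp_pos: [0.544, -0.0127, 0.311]
eef_rot: [-1.013, -2.973, 0.0]
force: [-0.4, -0.1, -0.6]
grip_width: 0.0853
grasp_force: 0.0
```

```bash
cat >> h.py <<'E'
def st():
    s=sensors.observe(); R=Rm(s['eef_rot']); print('t',round(s['time'],2),'tcp',np.round(s['tcp_pos'],4),'xyaw',round(np.degrees(np.arctan2(R[1,0],R[0,0])),1),'zax',np.round(R[:,2],3),'q',np.round(s['qpos'],2),'F',np.round(s['force'],1),'w',round(s['grip_width'],4),'g',s['grasp_force']); return s
E
python3 - <<'E'
from h import *
st(); c=vision.get_calibration('wrist'); print(c['position'])
snap('wrist','b')
look('wrist',Z)
E
```

```text
t 3.37 tcp [ 0.544  -0.0127  0.311 ] xyaw 142.4 zax [-0.001 -0.    -1.   ] q [-0.09  0.23  1.34 -0.    1.58 -1.  ] F [-0.4 -0.1 -0.6] w 0.0853 g 0.0
[0.48286896 0.03600103 0.49385679]
wrist dial_grip 0.97 [181.8 282.5] [ 0.546 -0.011  0.162]
wrist dial_nose 0.58 [208.2 273.7] [ 0.569  -0.0407  0.133 ]
wrist index_tab 0.64 [145.9 291.4] [0.5272 0.0152 0.133 ]
wrist trigger_pad 0.74 [234.4 158.5] [ 0.518  -0.1855  0.09  ]
wrist grip_pad 0.65 [207.6 144.7] [ 0.482  -0.1743  0.09  ]
wrist cup 0.86 [257.4 232.1] [ 0.6249 -0.1695  0.    ]
wrist cup 0.37 [210.5 278. ] [ 0.6079 -0.0656  0.    ]
wrist tamper 0.68 [ 84.3 219. ] [ 0.4181 -0.0187  0.    ]
wrist grinder 0.73 [141.6 327.9] [0.5704 0.0527 0.    ]
```

View pics/b.png

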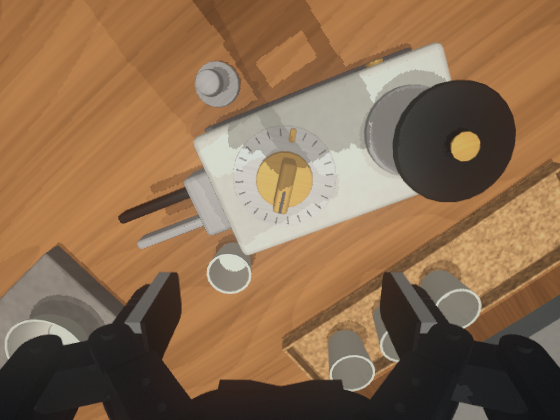

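The wrist picture shows the dial at about (180,285), nose at bottom (~(210,277)) and the tab at the top of the ring (~(134,292)). I need a close crop for the angles.

Run:
```python
from h import *
im=cv2.imread('pics/b.png')[115:235,225:345]
cv2.imwrite('pics/c.png',cv2.resize(im,(600,600),interpolation=cv2.INTER_CUBIC))
```

```text
(no output)
```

View pics/c.png

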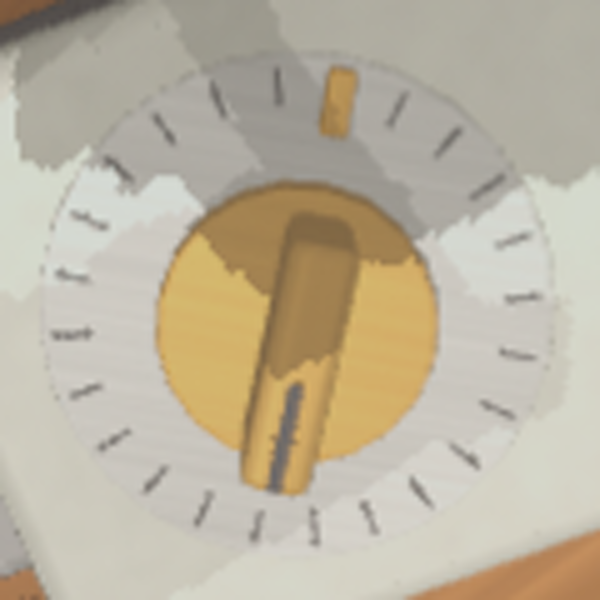

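Run:
```python
from h import *
f=lambda x,y,z: atz('wrist',(115+(y+.5)/5-.5,225+(x+.5)/5-.5),z)
a=f(326,248,.174);b=f(277,487,.174);m=(a+b)/2;print('bar',a,b,m,np.degrees(np.arctan2(*(b-a)[1::-1])),np.linalg.norm(b-a))
d=f(298,322,.138);r=f(298,302,.123);print('disc',d,'ring',r)
L=f(157,322,.138);R=f(440,322,.138);print(np.linalg.norm(R-L))
for p in[(335,135),(339,102),(343,70)]:
    t=f(*p,.133);v=(t-d)[:2];print('tab',t,np.hypot(*v),np.degrees(np.arctan2(v[1],v[0])))
i=f(335,135,.133);o=f(343,70,.133);print(np.degrees(np.arctan2(*(o-i)[1::-1])))
```

```text
bar [0.53489572 0.00658835 0.174     ] [ 0.56624112 -0.0291307   0.174     ] [ 0.55056842 -0.01127117  0.174     ] -48.73130037053041 0.047522461157692965
disc [ 0.54961738 -0.01075232  0.138     ] ring [ 0.54891614 -0.01000439  0.123     ]
0.059112697978211226
tab [0.52404043 0.01852797 0.133     ] 0.038878216438496524 131.13790152852707
tab [0.51920526 0.02322033 0.133     ] 0.045596465842568136 131.83472292299257
tab [0.51457734 0.02774585 0.133     ] 0.05205682656175868 132.30765070740986
135.75201262133734
```

Request:
play_rows:
  deltas:
    - [[0.003,0.001,-0.03],-6]
    - [[0.0055,0.0015,-0.06],-11]
    - [[0.0055,0.0015,-0.09],-11]
    - [[0.0055,0.0015,-0.12],-11]
    - [[0.0055,0.0015,-0.145],-11]
    - [[0.0055,0.0015,-0.164],-11]
    - [[0.0055,0.0015,-0.164],-11]
  fingers: 0.5

```text
time: 4.45
tcp_pos: [0.5478, -0.0113, 0.1436]
eef_rot: [-1.292, -2.857, 0.003]
force: [-1.2, -0.5, -0.7]
grip_width: 0.0427
grasp_force: 0.0
```

Request:
play_rows:
  deltas:
    - [[0,0,0],0]
    - [[0,0,0],0]
    - [[0,0,0],0]
    - [[0,0,0],0]
    - [[0,0,0],0]
    - [[0,0,0],0]
  fingers: 1
  grip_force: 30

```text
time: 4.95
tcp_pos: [0.5497, -0.0114, 0.1479]
eef_rot: [1.294, 2.862, 0.0]
force: [-0.6, 0.3, -0.5]
grip_width: -0.0001
grasp_force: 0.0
```

Run:
```python
from h import *
s=st(); print(s['ft_torque'])
```

```text
t 4.95 tcp [ 0.5497 -0.0114  0.1479] xyaw 131.3 zax [ 0.001 -0.    -1.   ] q [-0.09  0.34  1.58 -0.    1.23 -0.81] F [-0.6  0.3 -0.5] w -0.0001 g 0.0
[ 0.07116318 -0.01089611 -0.01800804]
```

The fingers shut on nothing, so I'll look before acting.

Run:
```python
from h import *
a=snap('scene');b=snap('side')
print(vision.get_calibration('wrist')['position'])
A=cv2.resize(a[90:300,110:390],(800,600));B=cv2.resize(b[80:290,200:480],(800,600))
cv2.imwrite('pics/d.png',cv2.resize(np.hstack([a[60:270,90:300],b[60:270,240:450]]),(800,400))[:,:,::-1])
```

```text
[0.49849626 0.0481964  0.3303896 ]
```

View pics/d.png

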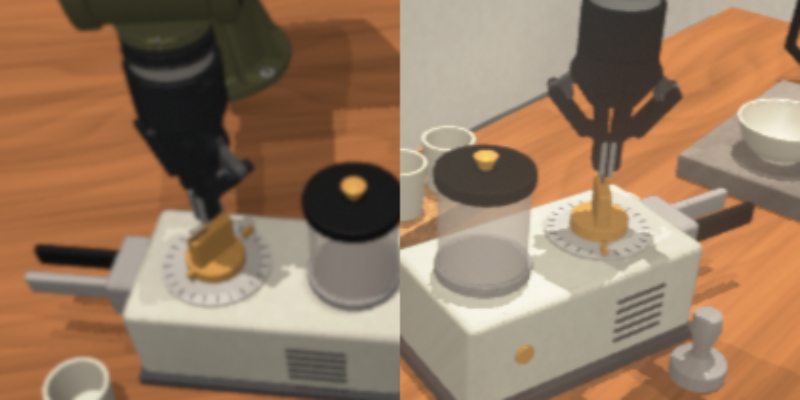

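Run:
```python
from h import *
def tri(ps,qs):
    A=np.zeros((3,3));b=np.zeros(3)
    for c,p in((('scene'),ps),('side',qs)):
        o,d=ray(c,p);d/=np.linalg.norm(d);M=np.eye(3)-np.outer(d,d);A+=M;b+=M@o
    x=np.linalg.solve(A,b);return x.round(4),[round(float(np.linalg.norm(np.cross(x-ray(c,p)[0],ray(c,p)[1]/np.linalg.norm(ray(c,p)[1])))),4) for c,p in(('scene',ps),('side',qs))]
S=lambda x,y:(60+y*.525,90+x*.525);T=lambda x,y:(60+y*.525,240+(x-400)*.525)
print('tip',tri(S(205,215),T(605,178)))
for c in('scene','side'):
    snap(c); look(c,['dial_grip','dial_nose','index_tab'])
r={c:[ (print(c,n,x['conf'],x['point']),x['point'])[1] for n in ['dial_grip'] for x in finder.tip_of(n,c)[:1]] for c in('scene','side')}
print(tri(r['scene'][0],r['side'][0]))
def proj(c,X):
    k=vision.get_calibration(c);R=Rm(k['rotation']);p=R.T@(np.array(X)-k['position']);p=np.array([p[0],-p[1],-p[2]])
    K=np.array([[k['fx'],0,k['cx']],[0,k['fy'],k['cy']],[0,0,1.]]);return cv2.projectPoints(p[None],np.zeros(3),np.zeros(3),K,np.array(k['D']))[0].ravel()[::-1]
for c in('scene','side'):
    print(c,'tcp proj',proj(c,[.5497,-.0114,.1479]),'bar',proj(c,[.5497,-.011,.162]))
```

```text
tip (array([ 0.5448, -0.0111,  0.1838]), [0.0024, 0.0024])
scene dial_grip 0.6 [182.2 198.8] [ 0.5449 -0.0143  0.162 ]
scene dial_nose 0.91 [206.4 188.5] [ 0.5752 -0.0396  0.133 ]
scene index_tab 0.75 [183.4 213.9] [0.5256 0.0115 0.133 ]
side dial_grip 0.61 [161.6 347.6] [ 0.5474 -0.0149  0.162 ]
side dial_nose 0.97 [166.4 345.2] [ 0.5666 -0.0389  0.133 ]
side dial_nose 0.53 [355.7 186.4] [0.4447 0.4645 0.133 ]
side index_tab 0.73 [182.2 345. ] [0.5329 0.0089 0.133 ]
scene dial_grip 0.6 [182.2, 198.8]
side dial_grip 0.61 [161.6, 347.6]
(array([ 0.5464, -0.0139,  0.1631]), [0.0004, 0.0004])
scene tcp proj [188.92547503 201.71738384] bar [183.81532411 200.76857797]
side tcp proj [168.21494344 344.78916652] bar [161.92907372 345.39822089]
```

Run:
```python
from h import *
st()
a=snap('scene');b=snap('side');w=snap('wrist')
f=lambda i:cv2.resize(i,(400,400),interpolation=cv2.INTER_CUBIC)
cv2.imwrite('pics/e.png',np.hstack([f(a[130:230,150:250]),f(b[110:210,295:395])])[:,:,::-1])
cv2.imwrite('pics/f.png',w[:,:,::-1])
```

```text
t 5.55 tcp [ 0.5496 -0.0113  0.1474] xyaw 131.3 zax [-0.  0. -1.] q [-0.09  0.34  1.58  0.    1.23 -0.81] F [ 0.2 -0.5  0.7] w -0.0001 g 0.0
```

View pics/e.png

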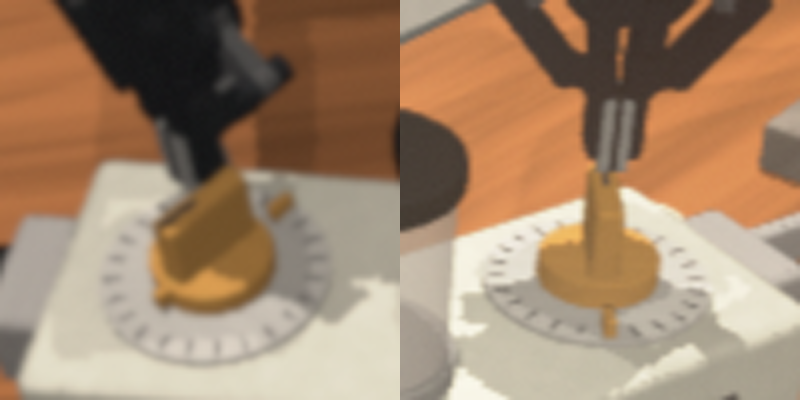

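View pics/f.png

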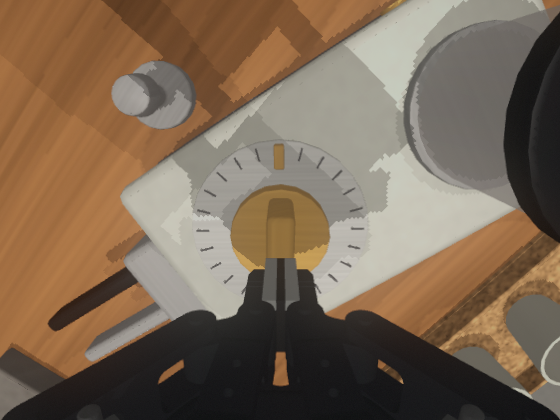

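Run:
```python
from h import *
s=st();p,d=ray('wrist',(258,282));print(p,d)
# closest to vertical line through tcp
for z in(.14,.15,.16,.17,.18,.19,.2): print(z,atz('wrist',(258,282),z)[:2]-s['tcp_pos'][:2], atz('wrist',(200,282),.174)[:2] if z==.14 else '')
```

```text
t 5.7 tcp [ 0.5496 -0.0114  0.1474] xyaw 131.3 zax [-0. -0. -1.] q [-0.09  0.34  1.58 -0.    1.23 -0.81] F [ 0.3  0.3 -0.2] w -0.0003 g 0.0
[0.49849399 0.04819474 0.33015544] [ 0.2938031  -0.32627683 -0.90954958]
0.14 [ 0.01035488 -0.00863596] [0.52925621 0.01449337]
0.15 [ 0.00712467 -0.00504872] 
0.16 [ 0.00389447 -0.00146149] 
0.17 [0.00066426 0.00212575] 
0.18 [-0.00256594  0.00571298] 
0.19 [-0.00579614  0.00930022] 
0.2 [-0.00902635  0.01288745]
```

The closed fingertips triangulate to z ≈ 0.184, though the state says 0.147. They hang just above the bar, about 36 mm higher than reported. In the wrist view they are at (258,282), in line with the bar. I'll open, go down in small steps watching the force, and grip again.

Request:
play_rows:
  deltas:
    - [[0,0,0.006],0]
    - [[0,0,0.006],0]
    - [[0,0,0.006],0]
    - [[0,0,0],0]
    - [[0,0,-0.007],0]
    - [[0,0,-0.014],0]
    - [[0,0,-0.02],0]
    - [[0,0,-0.02],0]
  fingers: 0.5

```text
time: 6.37
tcp_pos: [0.5488, -0.0113, 0.1255]
eef_rot: [-1.293, -2.86, 0.001]
force: [0.1, -1.0, -0.3]
grip_width: 0.0426
grasp_force: 0.0
```

Run:
```python
from h import *
st()
b=snap('side');w=snap('wrist');a=snap('scene')
f=lambda i:cv2.resize(i,(400,400),interpolation=cv2.INTER_CUBIC)
cv2.imwrite('pics/g.png',np.hstack([f(b[100:220,285:405]),f(w[140:340,180:380])])[:,:,::-1])
```

```text
t 6.37 tcp [ 0.5488 -0.0113  0.1255] xyaw 131.3 zax [-0.003  0.    -1.   ] q [-0.09  0.36  1.6  -0.    1.18 -0.81] F [ 0.1 -1.  -0.3] w 0.0426 g 0.0
```

View pics/g.png

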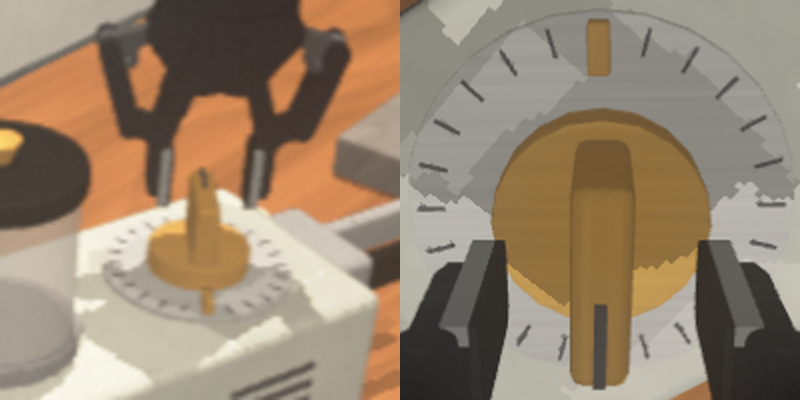

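The fingertips now straddle the bar evenly (right crop: pads at columns 505 and 700, bar at 602). I'll go 8 mm lower and close.

Request:
play_rows:
  deltas:
    - [[0,0,-0.004],0]
    - [[0,0,-0.008],0]
    - [[0,0,-0.008],0]
  fingers: 0.5

```text
time: 6.77
tcp_pos: [0.5492, -0.0113, 0.1185]
eef_rot: [-1.294, -2.862, 0.0]
force: [0.5, 0.0, -0.2]
grip_width: 0.0428
grasp_force: 0.0
```

Request:
play_rows:
  deltas:
    - [[0,0,0],0]
    - [[0,0,0],0]
    - [[0,0,0],0]
    - [[0,0,0],0]
    - [[0,0,0],0]
    - [[0,0,0],0]
  fingers: 1
  grip_force: 30

```text
time: 7.27
tcp_pos: [0.5494, -0.0116, 0.1196]
eef_rot: [-1.294, -2.863, 0.001]
force: [-4.3, -2.1, 3.6]
grip_width: 0.0133
grasp_force: 31.5
```

Request:
play_rows:
  deltas:
    - [[0,0,0],-5]
    - [[0,0,0],-11]
    - [[0,0,0],-17]
    - [[0,0,0],-23]
    - [[0,0,0],-29]
    - [[0,0,0],-35]
    - [[0,0,0],-40]
    - [[0,0,0],-45]

```text
time: 7.93
tcp_pos: [0.5504, -0.0113, 0.1197]
eef_rot: [2.295, 2.144, 0.003]
force: [5.4, -0.4, -1.3]
grip_width: 0.0131
grasp_force: 30.9
```

Request:
play_rows:
  deltas:
    - [[0,0,0],-6]
    - [[0,0,0],-12]
    - [[0,0,0],-18]
    - [[0,0,0],-24]
    - [[0,0,0],-30]
    - [[0,0,0],-36]
    - [[0,0,0],-41]
    - [[0,0,0],-45]

```text
time: 8.6
tcp_pos: [0.5514, -0.0117, 0.1197]
eef_rot: [2.94, 1.101, 0.006]
force: [12.3, -3.2, -4.9]
grip_width: 0.013
grasp_force: 30.4
```

Request:
play_rows:
  deltas:
    - [[0,0,0],0]
    - [[0,0,0],0]

```text
time: 8.77
tcp_pos: [0.5514, -0.0117, 0.1197]
eef_rot: [2.938, 1.107, 0.006]
force: [12.4, -3.1, -5.3]
grip_width: 0.0134
grasp_force: 30.5
```

Run:
```python
from h import *
s=st();print(s['ft_torque'])
for c in('scene','side','wrist'):
    snap(c); look(c,['dial_grip','dial_nose','index_tab'])
```

```text
t 8.77 tcp [ 0.5514 -0.0117  0.1197] xyaw 41.3 zax [ 0.005 -0.001 -1.   ] q [-0.09  0.37  1.6  -0.    1.16  0.76] F [12.4 -3.1 -5.3] w 0.0134 g 30.518291294574738
[-0.62182201 -2.09302888 -0.0701321 ]
scene dial_grip 0.74 [183.1 201.5] [ 0.5481 -0.0096  0.162 ]
scene dial_nose 0.75 [188.2 188.3] [ 0.5292 -0.0382  0.133 ]
scene dial_nose 0.57 [275.3 142.2] [ 0.7068 -0.1188  0.133 ]
scene index_tab 0.69 [181.5 216.2] [0.5214 0.0164 0.133 ]
side dial_grip 0.74 [165.2 347.2] [ 0.5402 -0.0034  0.162 ]
side dial_nose 0.83 [177.1 362.7] [ 0.5187 -0.0296  0.133 ]
side dial_nose 0.2 [237.  312.8] [0.4751 0.179  0.133 ]
side index_tab 0.56 [185.4 344.3] [0.5274 0.0189 0.133 ]
wrist dial_grip 0.64 [278.  278.4] [ 0.5511 -0.0098  0.162 ]
wrist index_tab 0.6 [254.7 210.6] [0.5257 0.0161 0.133 ]
```

Request:
play_rows:
  deltas:
    - [[0,0,0],0]
    - [[0,0,0],0]
    - [[0,0,0],0]
    - [[0,0,0],0]
    - [[0.001,0,0.02],0]
    - [[0.0015,0,0.05],0]
    - [[0.0015,0,0.055],6]
  fingers: 0.5

```text
time: 9.95
tcp_pos: [0.5525, -0.0114, 0.1787]
eef_rot: [2.876, 1.258, 0.008]
force: [0.9, -1.5, 1.3]
grip_width: 0.0427
grasp_force: 0.0
```

Request:
play_rows:
  deltas:
    - [[0,0,0],7]
    - [[0,0,0],14]
    - [[0,0,0],21]
    - [[0,0,0],28]
    - [[0,0,0],35]
    - [[0,0,0],42]
    - [[0,0,0],49]
    - [[0,0,0],56]

```text
time: 10.62
tcp_pos: [0.551, -0.0113, 0.1744]
eef_rot: [-1.941, -2.47, -0.0]
force: [-0.7, -0.2, -0.1]
grip_width: 0.0424
grasp_force: 0.0
```

Request:
play_rows:
  deltas:
    - [[0,0,0],7]
    - [[0,0,0],14]
    - [[0,0,0],21]
    - [[0,0,0],28]
    - [[0,0,0],35]
    - [[0,0,0],42]
    - [[0,0,0],49]
    - [[0,0,0],56]

```text
time: 11.28
tcp_pos: [0.551, -0.0113, 0.1744]
eef_rot: [-0.554, -3.092, -0.0]
force: [0.6, 0.4, 0.7]
grip_width: 0.0424
grasp_force: 0.0
```

Request:
play_rows:
  deltas:
    - [[0,0,0],7]
    - [[0,0,0],14]
    - [[0,0,0],21]
    - [[0,0,0],28]
    - [[0,0,0],35]
    - [[0,0,0],42]
    - [[0,0,0],49]
    - [[0,0,0],56]

```text
time: 11.95
tcp_pos: [0.551, -0.0113, 0.1744]
eef_rot: [0.963, -2.99, -0.0]
force: [0.1, -0.3, 0.3]
grip_width: 0.0425
grasp_force: 0.0
```

Request:
play_rows:
  deltas:
    - [[0,0,0],6]
    - [[0,0,0],6]

```text
time: 12.12
tcp_pos: [0.551, -0.0113, 0.1744]
eef_rot: [-1.116, 2.937, 0.0]
force: [0.3, -0.1, -0.3]
grip_width: 0.0431
grasp_force: 0.0
```

Run:
```python
from h import *
s=st()
w=snap('wrist'); look('wrist',['dial_grip','dial_nose','index_tab'])
np.save('w1.npy',w)
cv2.imwrite('pics/i.png',cv2.resize(w[100:300,180:380],(600,600),interpolation=cv2.INTER_CUBIC)[:,:,::-1])
```

```text
t 12.12 tcp [ 0.551  -0.0113  0.1744] xyaw -138.4 zax [-0.  0. -1.] q [-0.09  0.32  1.54  0.    1.29 -2.38] F [ 0.3 -0.1 -0.3] w 0.0431 g 0.0
wrist dial_grip 0.73 [227.9 276.9] [ 0.5502 -0.014   0.162 ]
wrist dial_nose 0.76 [163.9 280.4] [ 0.5237 -0.0343  0.133 ]
wrist index_tab 0.62 [215.2 330.9] [0.5276 0.0146 0.133 ]
```

View pics/i.png

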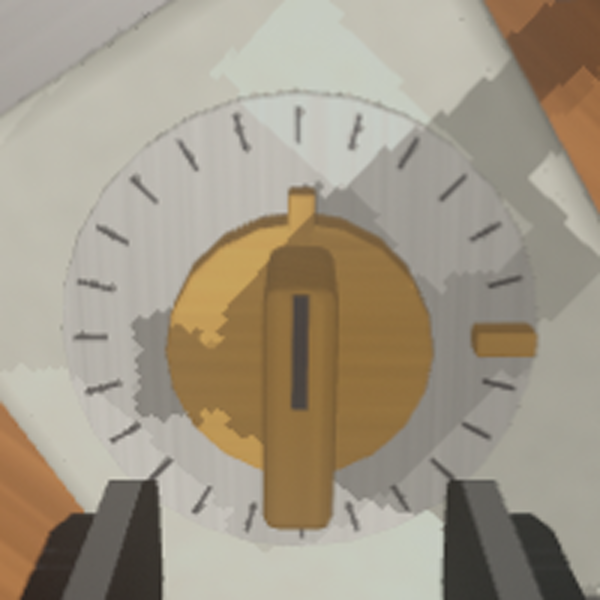

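The nose (302,188 in the crop) and the tab (505,340) show clearly. I'll compute the angle left to turn.

Run:
```python
from h import *
f=lambda x,y,z: atz('wrist',(100+(y+.5)/3-.5,180+(x+.5)/3-.5),z)
d=f(300,347,.138);r=f(301,319,.1225);print('disc',d,'ring',r)
A=lambda v:np.degrees(np.arctan2(v[1],v[0]))
for c in(d,(d+r)/2,np.array([.551,-.0113,0])):
  for n,p in(('nose',(302,190)),('tabin',(473,341)),('tab',(505,340)),('tabout',(536,340))):
    v=f(*p,.133)-c;print(n,np.hypot(*v[:2]).round(4),A(v).round(1),end='; ')
  print()
b=f(301,528,.174)-f(302,290,.174);print('bar',A(-b),np.linalg.norm(b),(f(301,528,.174)+f(302,290,.174))/2)
print('tabdir',A(f(536,340,.133)-f(473,341,.133)))
```

```text
disc [ 0.5493096  -0.01265546  0.138     ] ring [ 0.5479209  -0.01359552  0.1225    ]
nose 0.0341 -139.6; tabin 0.0391 130.7; tab 0.0464 131.1; tabout 0.0534 131.1; 
nose 0.0333 -139.4; tabin 0.039 129.5; tab 0.0463 130.1; tabout 0.0533 130.2; 
nose 0.0363 -139.7; tabin 0.0392 133.9; tab 0.0465 133.8; tabout 0.0535 133.4; 
bar -139.09142869125864 0.04844403418396355 [ 0.5498532  -0.01171778  0.174     ]
tabdir 132.07987478767637
```

Request:
play_rows:
  deltas:
    - [[0,0,-0.02],0]
    - [[0,0,-0.035],0]
    - [[0,0,-0.046],0]
    - [[0,0,-0.055],0]
    - [[0,0,-0.055],0]

```text
time: 12.73
tcp_pos: [0.5504, -0.0113, 0.1177]
eef_rot: [1.107, -2.938, -0.002]
force: [-0.5, 0.4, -0.4]
grip_width: 0.0425
grasp_force: 0.0
```

Request:
play_rows:
  deltas:
    - [[0,0,0],0]
    - [[0,0,0],0]
    - [[0,0,0],0]
    - [[0,0,0],0]
    - [[0,0,0],0]
    - [[0,0,0],0]
  fingers: 1
  grip_force: 30

```text
time: 13.23
tcp_pos: [0.5517, -0.0116, 0.1204]
eef_rot: [-1.108, 2.938, -0.002]
force: [1.0, -2.1, 5.4]
grip_width: 0.013
grasp_force: 32.4
```

Request:
play_rows:
  deltas:
    - [[0,0,0],-5]
    - [[0,0,0],-11]
    - [[0,0,0],-17]
    - [[0,0,0],-23]
    - [[0,0,0],-29]
    - [[0,0,0],-35]
    - [[0,0,0],-40]
    - [[0,0,0],-45]

```text
time: 13.9
tcp_pos: [0.5521, -0.0127, 0.1204]
eef_rot: [0.108, 3.137, -0.003]
force: [4.4, -11.5, 3.5]
grip_width: 0.013
grasp_force: 32.1
```

Request:
play_rows:
  deltas:
    - [[0,0,0],-6]
    - [[0,0,0],-12]
    - [[0,0,0],-18]
    - [[0,0,0],-24]
    - [[0,0,0],-30]
    - [[0,0,0],-36]
    - [[0,0,0],-40]
    - [[0,0,0],-43]

```text
time: 14.57
tcp_pos: [0.5516, -0.0138, 0.1204]
eef_rot: [1.25, 2.879, -0.004]
force: [0.3, -17.5, 5.5]
grip_width: 0.0129
grasp_force: 32.4
```

Request:
play_rows:
  deltas:
    - [[0,0,0],0]
    - [[0,0,0],0]
    - [[0,0,0],0]

```text
time: 14.82
tcp_pos: [0.5516, -0.0138, 0.1204]
eef_rot: [1.244, 2.881, -0.004]
force: [-1.2, -18.0, 5.8]
grip_width: 0.0132
grasp_force: 32.4
```

Run:
```python
from h import *
s=st();print(s['ft_torque'])
w=snap('wrist'); look('wrist',['dial_grip','dial_nose','index_tab'])
a=snap('scene')
cv2.imwrite('pics/j.png',cv2.resize(w[140:340,180:380],(600,600),interpolation=cv2.INTER_CUBIC)[:,:,::-1])
```

```text
t 14.82 tcp [ 0.5516 -0.0138  0.1204] xyaw 133.3 zax [ 0.002 -0.004 -1.   ] q [-0.09  0.37  1.6  -0.    1.17 -0.84] F [ -1.2 -18.    5.8] w 0.0132 g 32.36625909805298
[-3.00025309  0.02164115 -0.03761357]
wrist dial_grip 0.95 [274.2 278.3] [ 0.5501 -0.0119  0.162 ]
wrist dial_nose 0.74 [183.1 280.1] [0.5265 0.0143 0.133 ]
```

View pics/j.png

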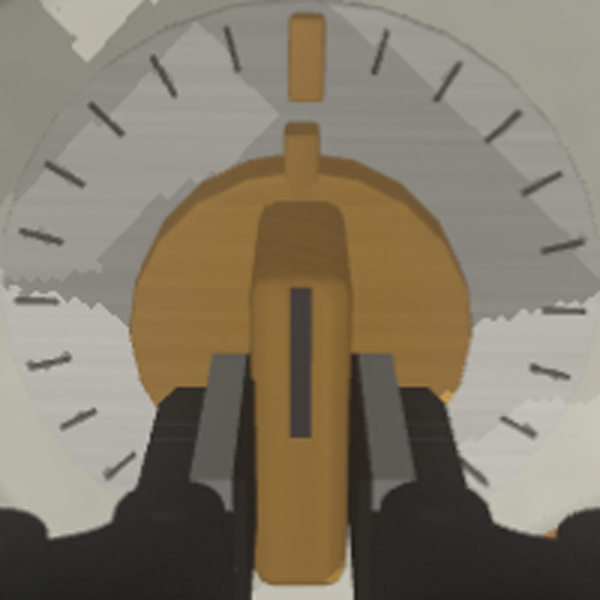

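The nose (302,124) is about 1° short of the tab (307,58). I'll turn 1° more, release and lift.

Request:
play_rows:
  deltas:
    - [[0,-0.001,0],-1]
    - [[0,-0.002,0],-1.2]
    - [[0,-0.002,0],-1.2]
    - [[0,-0.002,0],-1.2]

```text
time: 15.4
tcp_pos: [0.5516, -0.014, 0.1203]
eef_rot: [1.274, 2.87, -0.0]
force: [-0.5, -5.4, 7.1]
grip_width: 0.0134
grasp_force: 32.5
```

Request:
play_rows:
  deltas:
    - [[0,0,0],0]
    - [[0,0,0],0]
    - [[0,0,0],0]
    - [[0,0,0],0]
    - [[0,0,0.02],0]
    - [[0,0,0.06],0]
    - [[0,0,0.07],0]
    - [[0,0,0.07],0]
  fingers: 0.5

```text
time: 16.07
tcp_pos: [0.5524, -0.0133, 0.1928]
eef_rot: [1.272, 2.867, 0.003]
force: [0.4, -0.1, -0.3]
grip_width: 0.0429
grasp_force: 0.0
```

Run:
```python
from h import *
s=st()
w=snap('wrist'); look('wrist',Z)
cv2.imwrite('pics/k.png',w[:,:,::-1])
# orange segmentation for nose & tab
for c in('scene','side'): snap(c); look(c,['dial_nose','index_tab','trigger_pad','grip_pad'])
```

```text
t 16.07 tcp [ 0.5524 -0.0133  0.1928] xyaw 132.2 zax [ 0.006 -0.    -1.   ] q [-0.09  0.3   1.52  0.    1.32 -0.83] F [ 0.4 -0.1 -0.3] w 0.0429 g 0.0
wrist dial_grip 0.66 [218.  277.3] [ 0.5469 -0.01    0.162 ]
wrist dial_nose 0.92 [156.2 277.4] [0.523  0.0159 0.133 ]
wrist index_tab 0.63 [156.1 279.6] [0.5239 0.0169 0.133 ]
wrist trigger_pad 0.64 [298.1 130.2] [ 0.5134 -0.1803  0.09  ]
wrist grip_pad 0.74 [271.7 109.3] [ 0.4835 -0.1706  0.09  ]
wrist cup 0.74 [300.5 240.9] [ 0.6215 -0.1622  0.    ]
wrist tamper 0.75 [ 92.1 176.9] [ 0.4162 -0.0205  0.    ]
wrist grinder 0.68 [140.9 328.9] [0.5663 0.0477 0.    ]
scene dial_nose 0.63 [182.3 212.5] [0.5222 0.009  0.133 ]
scene index_tab 0.63 [181.4 218.9] [0.5221 0.0216 0.133 ]
scene trigger_pad 0.59 [207.8 114.5] [ 0.5148 -0.1909  0.09  ]
scene grip_pad 0.67 [193.9 123.6] [ 0.4802 -0.1755  0.09  ]
side dial_nose 0.77 [186.5 343.6] [0.5261 0.0229 0.133 ]
side index_tab 0.83 [183.5 348.7] [0.5252 0.0078 0.133 ]
side trigger_pad 0.78 [169.1 401. ] [ 0.5117 -0.1753  0.09  ]
side grip_pad 0.91 [172.7 411.8] [ 0.4873 -0.1783  0.09  ]
```

View pics/k.png

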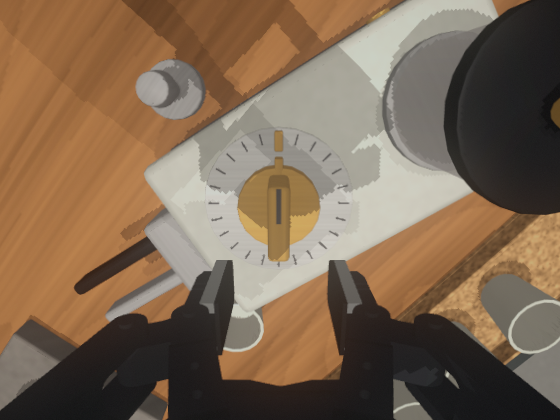

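The nose (278,162) and tab (278,141) look in line. I'll check that numerically by brass segmentation, and work out the handle geometry.

```bash
cat >> h.py <<'E'
def align(w,box):
    r0,r1,c0,c1=box
    h=cv2.cvtColor(w,cv2.COLOR_RGB2HSV)[r0:r1,c0:c1]
    m=((h[...,1]>100)&(h[...,0]<30)).astype(float)
    for i,row in enumerate(m):
        if row.sum(): print(r0+i,int(row.sum()),(row@np.arange(c0,c1)/row.sum()).round(2),end=' | ')
    print()
E
python3 - <<'E'
from h import *
w=cv2.imread('pics/k.png')[:,:,::-1].copy()
align(w,(126,182,255,302))
A=lambda v:np.degrees(np.arctan2(v[1],v[0]))
# handles: dark bar and steel bar midlines, approx px (row,col): tips/roots
for n,a,b in(('grip',(285,84),(248,150)),('trig',(311,115),(280,175))):
    p=atz('wrist',a,.103);q=atz('wrist',b,.103);print(n,p,q,A(p-q))
# grinder deck edge: corner (175,147)->(20,405)? 
p=atz('wrist',(175,147),.12);q=atz('wrist',(312,246),.12);print('deck -y edge',p,q,A(q-p),np.linalg.norm(p-q))
E
```

```text
131 7 278.0 | 132 8 278.5 | 133 8 278.5 | 134 8 278.5 | 135 8 278.5 | 136 8 278.5 | 137 8 278.5 | 138 8 278.5 | 139 8 278.5 | 140 8 278.5 | 141 8 278.5 | 142 8 278.5 | 143 8 278.5 | 144 8 278.5 | 145 8 278.5 | 146 8 278.5 | 147 8 278.5 | 148 8 278.5 | 149 8 278.5 | 150 7 278.0 | 157 6 278.5 | 158 7 278.0 | 159 8 278.5 | 160 8 278.5 | 161 8 278.5 | 162 8 278.5 | 163 8 278.5 | 164 8 278.5 | 165 10 278.5 | 166 19 278.0 | 167 28 278.5 | 168 32 278.5 | 169 36 278.5 | 170 40 278.5 | 171 44 278.5 | 172 47 278.0 | 173 47 278.0 | 174 47 278.0 | 175 47 278.0 | 176 47 278.0 | 177 47 278.0 | 178 47 278.0 | 179 47 278.0 | 180 47 278.0 | 181 47 278.0 | 
grip [ 0.47491973 -0.18874431  0.103     ] [ 0.49842123 -0.11830313  0.103     ] -108.45039358513095
trig [ 0.51074768 -0.19214916  0.103     ] [ 0.5325418 -0.1284628  0.103    ] -108.89146280337108
deck -y edge [ 0.46221502 -0.06111961  0.12      ] [ 0.59316917 -0.10145451  0.12      ] -17.119239784087195 0.13702515141988064
```

Nose and tab agree within half a pixel. Now I'll go above the trigger/grip pair, tool x at about 72°, fully open.

Request:
play_rows:
  deltas:
    - [[-0.008,-0.02,0],-7]
    - [[-0.016,-0.04,0],-14]
    - [[-0.024,-0.06,0],-21]
    - [[-0.032,-0.08,0],-28]
    - [[-0.04,-0.1,0],-35]
    - [[-0.048,-0.12,0],-42]
    - [[-0.055,-0.142,0],-49]
    - [[-0.0625,-0.162,0],-56]
  fingers: 0

```text
time: 17.73
tcp_pos: [0.4881, -0.1765, 0.1895]
eef_rot: [2.479, 1.93, 0.0]
force: [0.1, -0.8, 0.4]
grip_width: 0.0853
grasp_force: 0.0
```

Request:
play_rows:
  deltas:
    - [[0,0,0],-4.5]
    - [[0,0,0],-4.5]
    - [[0,0,0],-4.5]

```text
time: 17.98
tcp_pos: [0.4886, -0.1753, 0.1894]
eef_rot: [2.545, 1.842, 0.0]
force: [-0.3, -0.1, -0.2]
grip_width: 0.0855
grasp_force: 0.0
```

Run:
```python
from h import *
s=st()
w=snap('wrist'); look('wrist',['trigger_pad','grip_pad','cup','dial_nose','index_tab'])
c=vision.get_calibration('wrist')
# profile across handles: sample world points in local frame at z=.103
def proj(X,k=c):
    R=Rm(k['rotation']);p=R.T@(np.array(X)-k['position']);p=np.array([p[0],-p[1],-p[2]])
    K=np.array([[k['fx'],0,k['cx']],[0,k['fy'],k['cy']],[0,0,1.]]);return cv2.projectPoints(p[None],np.zeros(3),np.zeros(3),K,np.array(k['D']))[0].ravel()
O=np.array([.5685,.0456]);a=np.radians(-18);ex=np.array([np.cos(a),np.sin(a)]);ey=np.array([-np.sin(a),np.cos(a)])
for ly in(-.2,-.215,-.23,-.245):
    out=[]
    for lx in np.arange(-.04,.041,.002):
        u,v=proj([*(O+lx*ex+ly*ey),.103]); out.append(w[int(round(v)),int(round(u))] if 0<=v<419.5 and 0<=u<559.5 else [0,0,0])
    print(ly,' '.join(f'{int(p[0])-int(p[2])}/{int(p[1])}' for p in out))
```

```text
t 17.98 tcp [ 0.4886 -0.1753  0.1894] xyaw 71.8 zax [ 0.  0. -1.] q [-0.42  0.23  1.61  0.    1.3  -0.1 ] F [-0.3 -0.1 -0.2] w 0.0855 g 0.0
wrist trigger_pad 0.97 [198.9 320.8] [ 0.5205 -0.1878  0.09  ]
wrist trigger_pad 0.37 [125.3 401.4] [ 0.5988 -0.1492  0.09  ]
wrist cup 0.63 [123.7 401.1] [ 0.6262 -0.1633  0.    ]
-0.2 78/88 88/102 87/101 87/100 86/98 85/96 87/101 87/101 87/102 90/106 50/63 20/39 18/40 19/40 18/39 19/38 75/87 75/87 76/87 74/86 86/103 92/111 74/88 75/90 76/89 76/91 75/89 94/116 28/95 12/102 11/152 11/125 12/125 12/123 12/116 92/115 93/112 92/112 92/113 94/116 95/117
-0.215 81/91 78/87 76/86 80/90 81/91 79/90 79/89 77/87 79/87 79/90 44/55 24/37 23/40 22/39 23/38 23/37 65/77 100/118 97/115 95/113 98/118 97/116 74/84 77/89 79/93 77/90 76/89 98/122 85/116 14/96 13/114 12/125 13/125 12/123 11/121 80/106 95/116 95/115 95/113 94/112 91/111
-0.23 103/122 102/124 103/124 102/122 99/117 100/118 102/123 101/122 101/121 99/118 91/104 28/37 26/42 25/41 25/40 26/39 51/59 101/123 101/121 100/118 96/114 94/111 96/115 98/118 100/121 101/124 100/124 101/125 89/115 15/92 12/143 13/156 11/165 11/166 13/162 35/120 96/114 96/116 96/116 96/116 96/115
-0.245 109/135 110/137 108/135 108/133 108/135 108/133 107/131 105/127 105/128 101/121 100/121 30/40 31/42 30/42 24/49 26/46 33/47 102/124 99/119 101/121 100/121 97/116 97/117 99/119 100/120 101/124 100/121 99/122 100/123 16/93 14/130 11/162 11/165 12/167 12/164 54/118 102/122 103/126 107/134 106/131 102/125
```

Request:
play_rows:
  deltas:
    - [[0.0055,-0.002,-0.03],0]
    - [[0.0055,-0.002,-0.06],0]
    - [[0.0055,-0.002,-0.085],0]
    - [[0.0055,-0.002,-0.11],0]
    - [[0.0055,-0.002,-0.13],0]
    - [[0.0055,-0.002,-0.145],0]
    - [[0.0055,-0.002,-0.155],0]
    - [[0.0055,-0.002,-0.155],0]

```text
time: 18.95
tcp_pos: [0.4933, -0.1768, 0.0326]
eef_rot: [-2.545, -1.838, 0.002]
force: [0.3, -0.7, 0.6]
grip_width: 0.0855
grasp_force: 0.0
```

Run:
```python
from h import *
s=st()
for c in('scene','side'): snap(c); look(c,['dial_nose','index_tab','trigger_pad','grip_pad','cup'])
```

```text
t 18.95 tcp [ 0.4933 -0.1768  0.0326] xyaw 71.7 zax [-0.003  0.001 -1.   ] q [-0.41  0.44  1.74  0.    0.97 -0.09] F [ 0.3 -0.7  0.6] w 0.0855 g 0.0
scene dial_nose 0.63 [184.4 215.7] [0.5289 0.0147 0.133 ]
scene index_tab 0.73 [185.  213.8] [0.5299 0.011  0.133 ]
scene trigger_pad 0.89 [206.4 120.2] [ 0.5132 -0.18    0.09  ]
scene trigger_pad 0.43 [181.7 215.9] [0.4808 0.0139 0.09  ]
scene grip_pad 0.86 [195.6 124.1] [ 0.4852 -0.1742  0.09  ]
scene cup 0.87 [275.4 138.7] [ 0.6236 -0.164   0.    ]
side dial_nose 0.73 [187.7 346.1] [0.5203 0.023  0.133 ]
side index_tab 0.6 [180.  347.6] [ 0.5338 -0.0009  0.133 ]
side trigger_pad 0.72 [167.5 397.7] [ 0.5204 -0.1762  0.09  ]
side grip_pad 0.82 [176.  413.8] [ 0.4776 -0.1694  0.09  ]
```

No contact yet. Now squeeze, in stages.

Request:
play_rows:
  deltas:
    - [[0,0,0],0]
    - [[0,0,0],0]
    - [[0,0,0],0]
    - [[0,0,0],0]
    - [[0,0,0],0]
    - [[0,0,0],0]
    - [[0,0,0],0]
    - [[0,0,0],0]
  fingers: 1
  grip_force: 40

```text
time: 20.22
tcp_pos: [0.4927, -0.1771, 0.0353]
eef_rot: [-2.545, -1.838, 0.003]
force: [-18.5, 5.4, 22.9]
grip_width: 0.0326
grasp_force: 41.1
```

Request:
play_rows:
  deltas:
    - [[0,0,0],0]
    - [[0,0,0],0]
    - [[0,0,0],0]
    - [[0,0,0],0]
    - [[0,0,0],0]
    - [[0,0,0],0]
    - [[0,0,0],0]
    - [[0,0,0],0]

```text
time: 20.88
tcp_pos: [0.4928, -0.1771, 0.0354]
eef_rot: [-2.545, -1.838, 0.003]
force: [-18.1, 4.0, 22.6]
grip_width: 0.0325
grasp_force: 41.1
```

Run:
```python
from h import *
s=st(); print(s['ft_torque'])
```

```text
t 20.88 tcp [ 0.4928 -0.1771  0.0354] xyaw 71.7 zax [-0.003  0.001 -1.   ] q [-0.41  0.43  1.74 -0.    0.97 -0.09] F [-18.1   4.   22.6] w 0.0325 g 41.085919358592946
[0.79979293 2.79174864 0.06924357]
```

The width is 32.5 mm, which is the fully-in value. I'll ease the side load, check the width, and hold a bit longer.

Request:
play_rows:
  deltas:
    - [[-0.001,0,0.001],0]
    - [[-0.002,0.0005,0.002],0]
    - [[-0.002,0.0005,0.002],0]
    - [[-0.002,0.0005,0.002],0]
    - [[-0.002,0.0005,0.002],0]
    - [[-0.002,0.0005,0.002],0]
    - [[-0.002,0.0005,0.002],0]
    - [[-0.002,0.0005,0.002],0]

```text
time: 21.55
tcp_pos: [0.4927, -0.177, 0.0358]
eef_rot: [2.547, 1.838, 0.002]
force: [9.4, -2.2, -11.4]
grip_width: 0.0322
grasp_force: 45.5
```

Run:
```python
from h import *
st()
for c in('scene','side'): snap(c); look(c,['trigger_pad','grip_pad'])
```

```text
t 21.55 tcp [ 0.4927 -0.177   0.0358] xyaw 71.6 zax [ 0.001 -0.    -1.   ] q [-0.41  0.43  1.74  0.    0.97 -0.09] F [  9.4  -2.2 -11.4] w 0.0322 g 45.48181509396841
scene trigger_pad 0.79 [202.5 123.1] [ 0.5038 -0.175   0.09  ]
scene grip_pad 0.77 [196.2 124.3] [ 0.4869 -0.1737  0.09  ]
side trigger_pad 0.66 [171.1 403.8] [ 0.5031 -0.1722  0.09  ]
side trigger_pad 0.56 [238.7 314.4] [0.5012 0.1376 0.09  ]
side grip_pad 0.64 [174.5 415.1] [ 0.4786 -0.1767  0.09  ]
```

It is in against its stop: the width stays at 32.2 mm even with the load reversed. Release, let it spring back, and lift away.

Request:
play_rows:
  deltas:
    - [[0,0,0],0]
    - [[0,0,0],0]
    - [[0,0,0],0]
    - [[0,0,0],0]
    - [[0,0,0],0]
    - [[0,0,0],0]
    - [[0,0,0],0]
    - [[0,0,0],0]
  fingers: 0

```text
time: 22.52
tcp_pos: [0.492, -0.1769, 0.0364]
eef_rot: [-2.547, -1.839, 0.0]
force: [-0.0, 0.3, 0.5]
grip_width: 0.0855
grasp_force: 0.0
```

Request:
play_rows:
  deltas:
    - [[0.003,0,0],0]
    - [[0.003,0,0.02],0]
    - [[0.003,0,0.045],0]
    - [[0.003,0,0.075],0]
    - [[0.003,0,0.11],0]
    - [[0.003,0,0.15],0]
    - [[0.003,0,0.19],0]
    - [[0.003,0,0.21],0]

```text
time: 23.18
tcp_pos: [0.496, -0.1772, 0.2515]
eef_rot: [2.543, 1.836, 0.005]
force: [0.2, 0.0, -0.2]
grip_width: 0.085
grasp_force: 0.0
```

Request:
play_rows:
  deltas:
    - [[0,0,0],7]
    - [[0,0,0],14]
    - [[0,0,0],14]
    - [[0,0,0],14]

```text
time: 23.52
tcp_pos: [0.4951, -0.1768, 0.2463]
eef_rot: [-2.308, -2.131, 0.0]
force: [0.4, -0.4, 0.5]
grip_width: 0.0855
grasp_force: 0.0
```

Run:
```python
from h import *
st()
for c in('scene','side','wrist'):
    w=snap(c); look(c,['trigger_pad','grip_pad','dial_nose','index_tab','cup','tamper','jar'])
h=cv2.cvtColor(w,cv2.COLOR_RGB2HSV); m=((h[...,1]>110)&(h[...,0]>14)&(h[...,0]<24))
# nose/tab centroid from connected brass blobs near the dial
import cv2
p,_=ray('wrist',(0,0)); 
n,l,sx,ce=cv2.connectedComponentsWithStats(m.astype(np.uint8))
for i in range(1,n):
    if 20<sx[i,4]<6000: print(sx[i],ce[i].round(1),atz('wrist',ce[i][::-1],.133).round(4))
```

```text
t 23.52 tcp [ 0.4951 -0.1768  0.2463] xyaw 85.4 zax [-0.  0. -1.] q [-0.41  0.21  1.51 -0.    1.43 -0.33] F [ 0.4 -0.4  0.5] w 0.0855 g 0.0
scene trigger_pad 0.9 [206.6 116.2] [ 0.5122 -0.1878  0.09  ]
scene grip_pad 0.77 [194.5 121.5] [ 0.4811 -0.1796  0.09  ]
scene dial_nose 0.88 [182.9 215.5] [0.5249 0.0147 0.133 ]
scene index_tab 0.62 [182.8 214.4] [0.5242 0.0126 0.133 ]
scene cup 0.89 [275.8 141.1] [ 0.6255 -0.1593  0.    ]
scene jar 0.59 [200.1 391.7] [0.5298 0.4102 0.    ]
scene jar 0.47 [234.2 239.9] [0.561  0.0482 0.    ]
side trigger_pad 0.82 [167.3 398. ] [ 0.5204 -0.1773  0.09  ]
side grip_pad 0.72 [174.7 411.7] [ 0.4834 -0.1709  0.09  ]
side dial_nose 0.92 [186.3 345.9] [0.5234 0.0194 0.133 ]
side index_tab 0.98 [183.4 346.9] [0.5278 0.0099 0.133 ]
side index_tab 0.43 [163.2 348.4] [ 0.5692 -0.0537  0.133 ]
side tamper 0.89 [255.8 395.4] [ 0.4167 -0.02    0.    ]
side jar 0.77 [354.4 184.5] [ 0.5368  0.4073 -0.    ]
wrist trigger_pad 0.79 [186.8 302.5] [ 0.5171 -0.1848  0.09  ]
wrist grip_pad 0.83 [177.3 266.4] [ 0.482  -0.1724  0.09  ]
wrist cup 0.56 [147.8 384.8] [ 0.6
[... 800 characters left out ...]
884 -0.226   0.133 ]
[101 232  10  22  60] [105.4 240.7] [ 0.3291 -0.2111  0.133 ]
[254 233   7  13  27] [257.6 238.9] [ 0.4712 -0.2197  0.133 ]
[466 237   8  12  27] [469.5 243.5] [ 0.6687 -0.2402  0.133 ]
[188 240   6  13  22] [190.  245.6] [ 0.4081 -0.2218  0.133 ]
[420 247   8   7  22] [423.4 250.2] [ 0.6248 -0.2434  0.133 ]
[414 257   8  19  45] [417.8 265. ] [ 0.6203 -0.2584  0.133 ]
[404 259   9  18  46] [409. 267.] [ 0.6118 -0.2598  0.133 ]
[199 268   8  22  44] [202.1 278.2] [ 0.4143 -0.2563  0.133 ]
[258 278   7  11  30] [260.7 283.4] [ 0.4698 -0.266   0.133 ]
[220 300   9  22  43] [223.  312.2] [ 0.4294 -0.2954  0.133 ]
[243 303   7  20  49] [246.2 312.2] [ 0.4524 -0.2971  0.133 ]
```

The trigger is back at rest, the dial nose is still on its tab, and the cup, tamper and jar have not moved. The hand is clear, so I'll hand in.

```bash
python3 -c "
from cell import order; print(order.job_done())"
```

```text
the job is handed in; nothing more can be done
None
```

I turned the dial clockwise in two grips until its nose was on the tab, then squeezed the trigger fully in, held it for over a second and let it spring back. The cup, tamper and jar are where they were, and the job was handed in at about 24 s.

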